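# Sound the post hole of the cup tree with a depth gauge

## Task

I am cutting a new post for the cup tree and need to know how deep the hole in its foot is. Take the depth gauge out of its stand, put it tip first into the hole and push it slowly and gently down until it is right on the bottom, so that the rim pushes the stiff red collar up the rod to mark the depth; then let go and leave the gauge standing there with the collar on the rim. Do not lean hard on the gauge or the foot (25 N at most), and do not disturb the cups, the sugar bowl or the teapot.

Things in the scene. Friction and masses are not known exactly. Their poses are not given: they have to be found in the camera images.
- gauge: Loose depth gauge, about 115 g, upright in the stand at the start: aluminium rod 12 mm in diameter with black ring marks and a 3 mm taper at the tip (8 mm at its end), then a black flange 36 mm in diameter from 121 to 127 mm above the tip, then a yellow cylindrical grip 22 mm in diameter up to 159 mm. Origin: centre of the tip's end face; z points up the rod to the grip.
- collar (a joint): Red collar (28 mm in diameter, 14 mm high) on the rod: metres pushed up from its lowest place, where its underside is 30 mm above the tip; range 0 to 0.078, starts at 0 to 0.012. It slides stiffly: a steady push of about 5 N moves it, anywhere, and it stays where left; the gauge's own weight does not move it.
- collar_foot (a point): Centre of the collar's underside, on the rod's axis.
- foot: Foot of the cup tree, fixed: dark round base 130 mm across, 12 mm thick, with a pale square pine post (44 x 44 mm) in its middle, its flat top 110 mm above the shelf. Origin: centre of the underside. A vertical blind hole 16 mm in diameter with a 3 mm chamfer goes down the post's middle; depth unknown, 58 to 96 mm; its flat hard bottom is found only by touch (come to it slower than 15 mm/s).
- mouth (a point): Centre of the hole's mouth, at the level of the post's flat top (the rim), z up.
- stand: Brown wooden stand block, fixed, 70 x 70 x 34 mm, with a blind vertical hole 14 mm in diameter and 26 mm deep in the middle of its top in which the gauge stands at the start (the tip 8 mm above the shelf). Origin: centre of its underside.
- cup_a: Bystander: clear glass tea cup standing upside down, 62 mm across at the mouth (below), 82 mm high, beyond the work. Origin: centre of its underside.
- cup_b: Bystander: a second cup of the same kind, to the left. Origin: centre of its underside.
- sugar_bowl: Bystander: green sugar bowl with its cap on, 96 mm across, 100 mm high. Origin: centre of its underside.
- teapot: Bystander: stainless steel teapot with lid shut, 144 mm across, 134 mm high; spout to its +x (120 mm out), black handle to its -x. Origin: centre of its underside.

How it is judged:
On the way, in this order (a step that is already met when the one before it is completed fails the run):
1. the gauge is out of its stand and its tip is in the mouth of the hole (z of gauge in the frame of mouth below -0.015 m and horizontal distance between gauge and mouth below 0.005 m), for 0.1 s.
2. the gauge is down on the bottom of the hole with the collar on the rim (distance between gauge and hole_bottom_c0 below 0.0073 m and z of collar_foot in the frame of mouth between -0.003 and 0.003 m and horizontal distance between gauge and foot below 0.004 m and angle between gauge's own z axis and vertical below 0.1 rad), for 0.2 s.
At the end, for the whole second after the job is handed in: The gauge stands in the hole, upright (0.1 rad), its tip on the bottom of the hole (hole_bottom_c0; within about 2 mm), the collar's underside on the rim (within 3 mm), at rest and let go; the cups, sugar bowl and teapot within 20 mm of their starts (all of step 2 and linear speed of gauge below 0.01 m/s and contact force between gauge and the fingers below 0.1 N and distance of each of cup_a, cup_b, sugar_bowl, teapot from where it was at the start of the episode below 0.02 m); the robot touches nothing.
It fails at once if the gauge (tip) presses on the bottom of the hole with more than 25 N (contact force between gauge and hole_bottom_c0 above 25 N).
It fails at once if the gauge presses on the foot with more than 25 N (contact force between gauge and foot above 25 N).
It fails at once if the robot presses on the foot with more than 25 N (contact force between the arm and foot above 25 N).
It fails at once if a cup, the sugar bowl or the teapot is pushed away or tipped (distance of any of cup_a, cup_b, sugar_bowl, teapot from where it was at the start of the episode above 0.03 m or angle between any of cup_a, cup_b, sugar_bowl, teapot's own z axis and vertical above 0.3 rad).
It also fails if it takes over 58 s, if anything falls off the work surface, if the arm or the gripper's body presses on something with over 40 N, if the wrist force passes 120 N, or if a joint passes its speed limit or range.

## Robot

A 6-joint arm with a two-finger parallel gripper is mounted at the origin on the work surface. World frame = base frame: x ahead of the robot, y to its left, z up, the work surface at z = 0. Lengths are in m, angles in rad, forces in N, time in s.
With the tool pointing down it reaches from about 0.3 to 0.875 m from the base axis. Payload 6.4 kg.
Tool frame: the origin (TCP) lies at the very end of the fingers, on their centre line; the grasp point (between the pads) lies 19 mm behind it; z points along the fingers, y is the line along which they close (so a half turn about z gives the same grasp; the last joint's range is limited). The gripper opens to 85 mm and grips with 20 to 120 N. Pads are 22 mm wide; open, the fingers measure 114 mm over their backs; the gripper's body (76 mm by 85 mm) begins 54 mm behind the grasp point. The pads swing forward as they close: fully open they stand 13 mm farther back than shut.
Start: joints at [1.119, 0.181, 1.607, -0, 1.354, -0.206], TCP at [0.14, 0.558, 0.231] pointing down, gripper open.
Joint ranges: [-2.99, 2.99], [-0.89, 2.07], [0.3, 2.58], [-1.14, 4.28], [0, 2.63], [-3.12, 3.12]. Speed limits (rad/s): [2.57, 2.57, 3.01, 3.14, 3.14, 3.14].

## Interface

Orientations are given as a unit quaternion [w, x, y, z].
In Python, from bench import ctrl, cams, telemetry gives the robot as it stands (ctrl), with the cameras (cams) and the readings (telemetry).
- The arm moves only by the shell command python3 jog.py FILE, which reads ROWS from the file FILE. ROWS is a JSON list of rows, 1 to 10 of them, each an object with the fields pos (a list: dx, dy, dz in shares of 800 mm (1.0 is 800 mm)), rot (a list: a rotation vector rx, ry, rz in parts of the range, where 1.0 means pi/2 rad), aperture (the opening from 0.0 (shut) to 1.0 (fully open)); a field left out counts as zero (the opening has to be given); each row is the pose to reach, as a shift and turn from the pose commanded when the command began, along the tool's axes at that moment; what a row does not reach only later rows make up. A row lasts 1/8 s, in which the tool goes at most 0.0625 m and 0.188 rad, less where a joint would pass 70% of its speed; a pose out of reach is approached as far as the arm can. The fingers move at their own pace and stop on an object; the grip force is fixed at half the most. Time passes only in rows, so rows that do not move let the fingers close. It prints the time, the measured TCP pose, the force, the opening and the grip force at its end. No shift or turn number may pass 1 either way. Input that does not fit is refused with a message, and nothing moves.
- telemetry.get_obs(): the state, without advancing time (a new reading comes with each control period).
- cams.camera(name): name is "side" or "top" or "wrist"; returns the picture (400x640x3 uint8, blue, green, red); there is no depth.
- cams.camera_params(name): a dict with "fovy" (degrees; the focal length in pixels is half the picture's height over the tangent of half this angle, whatever the lens; pixels are square), "cx", "cy" (the principal point, pixels), "dist" ([k1, k2, p1, p2, k3] as OpenCV has them; the pictures are not rectified), "view" (4x4, takes a point from world to camera coordinates). Camera axes: x right, y up, looking along -z (the intrinsics and any distortion apply to the point x, -y, -z); pixel columns grow to the right and rows downward; lengths in m; the calibration is good to about 2 mm. A picture is of the moment at which its call begins: read the wrist's pose just before it. camera_params takes no time and is no camera call; for the wrist camera it gives the pose at the moment of the call.
- ctrl.hand_in(): hands the job in; it is judged then, once.
The state is a dict: "time_s": time; "q": joint angles; "dq": joint speeds; "joint_efforts": joint torques, N m; "eef_pos": TCP position; "eef_rot": TCP orientation; "wrist_force": force on the tool from outside, world axes, zero at the start; "torque": the same for the moment, N m; "opening": opening from 0.0 (shut) to 1.0 (fully open); "grasp_force": force on a finger pad.
Only numpy, scipy, OpenCV 4.12 (cv2) and the standard library are available. Lean on these libraries where they do the work, as an engineer would, in place of code of your own. Each camera call takes 0.05 s, during which the arm holds its last target. There are 200 camera calls.

## Working session

There is one attempt and no reset: what is moved stays moved. The work goes in short steps, Python scripts to look and compute and a shell command to move; the robot and the scene stay as the last step left them, time stands still between calls to the robot, and variables do not carry over. Pictures are saved under pics/ and viewed, at most 10 in all, crops included, and the job is handed in when it is done.

```bash
ls; mkdir -p pics
python3 - <<'E'
from bench import ctrl, cams, telemetry
import cv2, numpy as np
o=telemetry.get_obs(); print(o)
for n in ["side","top"]:
    im=cams.camera(n); cv2.imwrite(f"pics/{n}0.png",im)
    p=cams.camera_params(n); print(n,p)
E
```

```text
bench.py
jog.py
pics
{'time_s': 0.0, 'q': array([ 1.11872627e+00,  1.81513000e-01,  1.60801267e+00,  1.57164972e-05,
        1.35376336e+00, -2.06302437e-01]), 'dq': array([ 0.00075094, -0.0007445 ,  0.00028561, -0.00159329, -0.00045397,
       -0.00065454]), 'joint_efforts': array([-5.82515368e-04, -4.44868505e+01, -3.51335084e+01, -1.84967962e-04,
        8.94570840e-03,  8.08685343e-06]), 'eef_pos': array([0.13963648, 0.55723039, 0.23039765]), 'eef_rot': array([-2.81456709e-04,  1.22576420e-01,  9.92458715e-01, -8.00164475e-04]), 'wrist_force': array([ 1.19231808,  0.02442161, -0.05961381]), 'torque': array([-0.05417729, -0.04194323,  0.00175097]), 'grasp_force': 0.0, 'opening': 1.000129376780705}
side {'fovy': 44.58897828287535, 'cx': 313.36563243474393, 'cy': 195.8320701547778, 'dist': array([-0.07240465,  0.        ,  0.        ,  0.        ,  0.        ]), 'view': array([[-0.99972564, -0.00941776, -0.02144648,  0.61137236],
       [-0.01315755, -0.53170765,  0.84682575, -0.00521667],
       [-0.01937846,  0.8468756 ,  0.53143786, -1.48218497],
       [ 0.        ,  0.        ,  0.        ,  1.        ]])}
top {'fovy': 56.524298300316275, 'cx': 314.0536192543588, 'cy': 199.17254230713527, 'dist': array([-0.00420874,  0.        ,  0.        ,  0.        ,  0.        ]), 'view': array([[ 7.21599810e-02, -9.97393059e-01, -1.49519090e-04,
         5.34016377e-02],
       [ 9.75794682e-01,  7.05663390e-02,  2.06990653e-01,
        -6.41517263e-01],
       [-2.06440490e-01, -1.50823416e-02,  9.78342909e-01,
        -8.49779349e-01],
       [ 0.00000000e+00,  0.00000000e+00,  0.00000000e+00,
         1.00000000e+00]])}
```

View pics/side0.png

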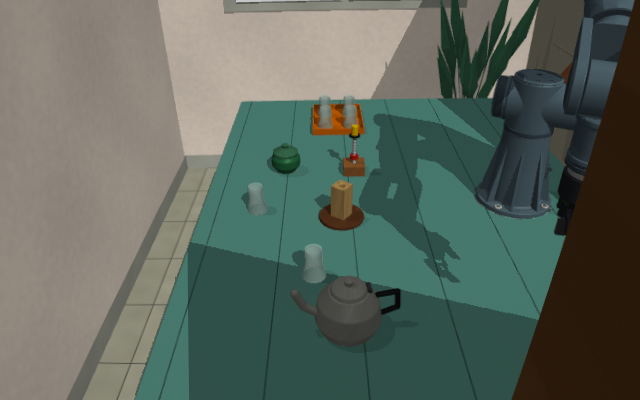

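View pics/top0.png

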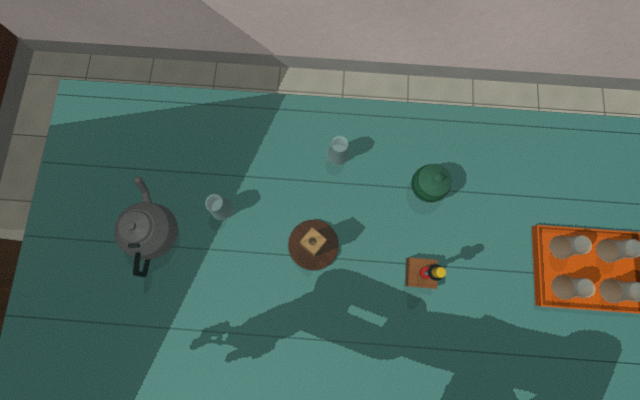

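The side view shows the gauge's grip at about (354,131), its stand at (354,167) and the post top at (342,185). In the top view the hole is at about (312,241), the grip at (438,272) and the red collar at (427,272).

```bash
cat > h.py <<'E'
import cv2, numpy as np
from bench import ctrl, cams, telemetry
def cal(p):
    f=200/np.tan(np.radians(p["fovy"]/2))
    return np.array([[f,0,p["cx"]],[0,f,p["cy"]],[0,0,1]]),np.array(p["dist"])
def ray(p,uv):
    K,d=cal(p); x,y=cv2.undistortPoints(np.array([[uv]],float),K,d)[0,0]
    V=np.array(p["view"]); R=V[:3,:3]
    v=R.T@np.array([x,-y,-1]); return -R.T@V[:3,3], v/np.linalg.norm(v)
def plane(p,uv,z):
    c,v=ray(p,uv); return c+v*(z-c[2])/v[2]
def two(p1,a,p2,b):
    c1,v1=ray(p1,a);c2,v2=ray(p2,b)
    s=np.linalg.lstsq(np.c_[v1,-v2],c2-c1,rcond=None)[0]
    x,y=c1+s[0]*v1,c2+s[1]*v2
    return (x+y)/2,np.linalg.norm(x-y)
def proj(p,X):
    K,d=cal(p);c=np.array(p["view"])@np.r_[X,1]
    return cv2.projectPoints(np.array([[c[0],-c[1],-c[2]]]),np.zeros(3),np.zeros(3),K,d)[0][0,0]
def mask(im,lo,hi,box):
    m=cv2.inRange(cv2.cvtColor(im,cv2.COLOR_BGR2HSV),np.array(lo),np.array(hi))
    x0,y0,x1,y1=box; z=np.zeros_like(m); z[y0:y1,x0:x1]=m[y0:y1,x0:x1]; return z
def blob(m):
    n,_,s,c=cv2.connectedComponentsWithStats(m)
    if n<2: return None
    i=1+np.argmax(s[1:,4]); return c[i],s[i]
def tool(T):  # world shift -> tool axes
    from scipy.spatial.transform import Rotation as Ro
    w=telemetry.get_obs()["eef_rot"]; return Ro.from_quat([w[1],w[2],w[3],w[0]]).inv().apply(T)
E
python3 - <<'E'
from h import *
ims={n:cv2.imread(f"pics/{n}0.png") for n in("side","top")}; P={n:cams.camera_params(n) for n in ims}
bx={"side":(335,115,375,180),"top":(400,250,460,295)}
Y={n:blob(mask(ims[n],(20,120,120),(35,255,255),bx[n])) for n in ims}
R={n:blob(mask(cv2.bitwise_not(ims[n]),(85,120,0),(96,255,255),bx[n])) for n in ims}
print(Y,R)
X,e=two(P["side"],Y["side"][0],P["top"],Y["top"][0]);print("grip",X,e)
print("grip top-plane z=.160 ",plane(P["top"],Y["top"][0],.16))
hole=blob(cv2.inRange(cv2.cvtColor(ims["top"][225:258,297:330],cv2.COLOR_BGR2GRAY),0,80))
print(hole)
m=mask(ims["top"],(8,60,130),(25,255,255),(290,220,335,265)); b=blob(m);print("post top",b)
print("post top@.11",plane(P["top"],b[0],.11),"eye hole",plane(P["top"],(312.5,241),.11))
ms=mask(ims["side"],(8,40,150),(25,255,255),(325,175,360,225));print("side",blob(ms))
a=cv2.resize(ims["side"][110:235,310:390],None,fx=4,fy=4,interpolation=0)
t=cv2.resize(ims["top"][215:270,285:340],None,fx=8,fy=8,interpolation=0)
c=np.zeros((500,800,3),np.uint8);c[:500,:320]=a;c[:440,350:790]=t;cv2.imwrite("pics/c1.png",c)
E
```

```text
{'side': (array([354.65      , 128.88333333]), array([351, 124,   7,  11,  60], dtype=int32)), 'top': (array([439.24528302, 272.12264151]), array([433, 267,  13,  11, 106], dtype=int32))} {'side': (array([354.33333333, 156.        ]), array([351, 154,   7,   5,  18], dtype=int32)), 'top': (array([423.86666667, 273.04444444]), array([421, 268,   8,  11,  45], dtype=int32))}
grip [ 0.47767828 -0.18025309  0.15410749] 0.0005040537819813321
grip top-plane z=.160  [ 0.47770183 -0.17835074  0.16      ]
(array([16.34954407, 16.1656535 ]), array([  0,   0,  33,  33, 658], dtype=int32))
post top (array([312.71523179, 240.55629139]), array([301, 228,  25,  26, 302], dtype=int32))
post top@.11 [0.5299854  0.09494532 0.11      ] eye hole [0.52893663 0.09536337 0.11      ]
side (array([336.83333333, 185.77777778]), array([334, 183,   7,   6,  18], dtype=int32))
```

View pics/c1.png

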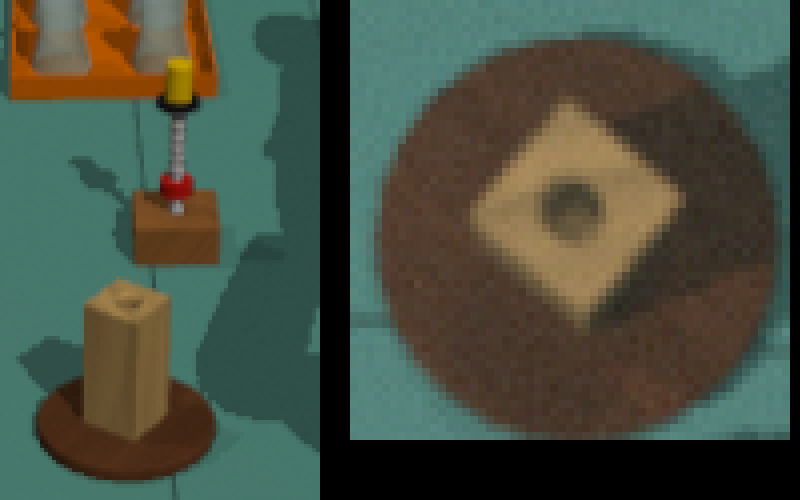

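The crop shows an open hole mouth at about (312.5,241) in the top view. The gauge is upright with its collar near the bottom of the rod. I'm moving over the foot to refine the mouth position with the wrist camera.

Units first: shifts go in shares of 800 mm and turns go in shares of pi/2 rad. So -0.49 m / 0.8 = -0.6125, -0.355 m / 0.8 = -0.4438.

```bash
echo '[{"pos": [-0.6125, -0.4438, -0.0375], "aperture": 1}, {"pos": [-0.6125, -0.4438, -0.0375], "aperture": 1}, {"pos": [-0.6125, -0.4438, -0.0375], "aperture": 1}, {"pos": [-0.6125, -0.4438, -0.0375], "aperture": 1}, {"pos": [-0.6125, -0.4438, -0.0375], "aperture": 1}, {"pos": [-0.6125, -0.4438, -0.0375], "aperture": 1}, {"pos": [-0.6125, -0.4438, -0.0375], "aperture": 1}, {"pos": [-0.6125, -0.4438, -0.0375], "aperture": 1}, {"pos": [-0.6125, -0.4438, -0.0375], "aperture": 1}, {"pos": [-0.6125, -0.4438, -0.0375], "aperture": 1}]' > path.dat && python3 jog.py path.dat
echo '[{"aperture": 1}, {"aperture": 1}]' > path.dat && python3 jog.py path.dat
python3 - <<'E'
from h import *
p=cams.camera_params("wrist"); o=telemetry.get_obs(); im=cams.camera("wrist"); cv2.imwrite("pics/w0.png",im)
import pickle; pickle.dump((p,o),open("w0.pkl","wb"))
print(o["eef_pos"],p, proj(p,[.529,.095,.11]))
E
```

```text
time_s: 1.35
eef_pos: [0.53, 0.0917, 0.261]
eef_rot: [-0.0, 0.124, 0.992, -0.0]
wrist_force: [0.8, 0.6, 0.7]
opening: 1.0
grasp_force: 0.0
time_s: 1.6
eef_pos: [0.5281, 0.0945, 0.2606]
eef_rot: [-0.001, 0.123, 0.992, 0.0]
wrist_force: [0.6, 0.0, -0.3]
opening: 1.003
grasp_force: 0.0
[0.52810778 0.09445554 0.26064057] {'fovy': 58.7833142142365, 'cx': 324.06934004881094, 'cy': 202.28742019359396, 'dist': array([-0.0036345,  0.       ,  0.       ,  0.       ,  0.       ]), 'view': array([[ 2.45260466e-01,  9.69457081e-01,  5.21857332e-04,
        -2.21014699e-01],
       [-9.32561377e-01,  2.36073340e-01, -2.73127545e-01,
         5.12659165e-01],
       [-2.64908629e-01,  6.65007248e-02,  9.61977688e-01,
        -2.73101679e-01],
       [ 0.00000000e+00,  0.00000000e+00,  0.00000000e+00,
         1.00000000e+00]])} [325.11165396 188.47054475]
```

View pics/w0.png

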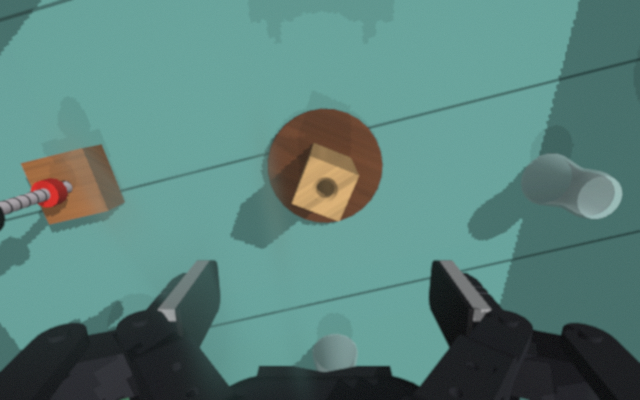

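The wrist picture shows the mouth at about (326,187), where the projection predicted it within 2 px. The stand is at left and the two cups are well clear. Next I compute the mouth position.

Run:
```python
from h import *
import pickle
p,o=pickle.load(open("w0.pkl","rb")); im=cv2.imread("pics/w0.png")
g=cv2.cvtColor(im,cv2.COLOR_BGR2GRAY)[172:202,310:342]
print(g[::3,::2])
m=(g<115).astype(np.uint8)*255
n,l,s,c=cv2.connectedComponentsWithStats(m); print(s,c+[310,172])
pt=cams.camera_params("top")
for i in range(1,n):
    if 40<s[i,4]<500:
        w=c[i]+[310,172]; print(w,plane(p,w,.11),two(p,w,pt,(312.5,241)))
X=np.array([.4777,-.1795,0]); print("tool shift to gauge view", tool(X+[0,0,.26]-o["eef_pos"]))
```

```text
[[174 172 173 172 170 169 169 170 171 176 180 181 178 174 174 175]
 [170 170 172 169 167 168 172 176 180 179 177 175 174 177 176 174]
 [171 169 168 167 159 145 128 119 114 120 137 163 174 173 170 169]
 [168 170 170 151 128  96  81  76  80  85  89 102 131 165 171 169]
 [178 177 157 129  83  73  74  75  77  79  79  83 101 130 158 155]
 [180 169 155 115  69  72  73  76  78  79  75  76  89 106 143 157]
 [175 172 165 133  95  75  73  76  78  78  74  77  95 113 151 172]
 [174 173 170 161 128 112  95  83  76  78  79 101 120 139 175 184]
 [170 170 172 174 161 138 119 108 104 110 137 149 151 172 182 181]
 [171 168 160 151 158 159 161 165 170 168 164 167 179 182 183 183]]
[[  0   0  32  30 680]
 [  7   6  20  19 280]] [[325.20441176 186.21470588]
 [326.21785714 187.19285714]]
[326.21785714 187.19285714] [0.52815081 0.09618059 0.11      ] (array([0.52970141, 0.09562916, 0.1029616 ]), np.float64(0.00041085703822106443))
tool shift to gauge view [-0.01757296 -0.2779997   0.00059048]
```

To row units: -0.278 m / 0.8 = -0.3475, -0.017 m / 0.8 = -0.0213.

```bash
echo '[{"pos": [-0.0213, -0.3475, 0], "aperture": 1}, {"pos": [-0.0213, -0.3475, 0], "aperture": 1}, {"pos": [-0.0213, -0.3475, 0], "aperture": 1}, {"pos": [-0.0213, -0.3475, 0], "aperture": 1}, {"pos": [-0.0213, -0.3475, 0], "aperture": 1}, {"pos": [-0.0213, -0.3475, 0], "aperture": 1}, {"pos": [-0.0213, -0.3475, 0], "aperture": 1}]' > path.dat && python3 jog.py path.dat
python3 - <<'E'
from h import *
p=cams.camera_params("wrist"); o=telemetry.get_obs(); im=cams.camera("wrist"); cv2.imwrite("pics/w1.png",im)
import pickle; pickle.dump((p,o),open("w1.pkl","wb"))
print(o["eef_pos"],proj(p,[.4777,-.1795,.151]),proj(p,[.4777,-.1795,.167]))
b=blob(mask(im,(20,120,100),(35,255,255),(0,0,640,400)));print(b)
E
```

```text
time_s: 2.52
eef_pos: [0.4777, -0.178, 0.2612]
eef_rot: [-0.0, 0.122, 0.993, 0.0]
wrist_force: [-0.3, 0.6, -0.2]
opening: 0.999
grasp_force: 0.0
[ 0.47771394 -0.17795942  0.26124469] [322.20852423 200.68317757] [322.11788384 206.90545948]
(array([322.44190871, 201.15145228]), array([306, 182,  33,  39, 964], dtype=int32))
```

View pics/w1.png

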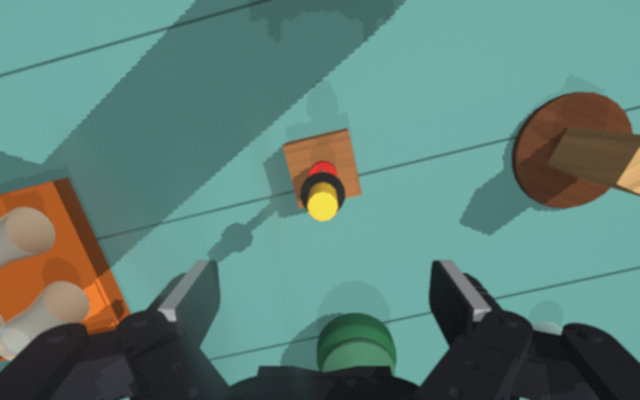

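The grip's top face is at about (323,206), matching the prediction. I'm descending and closing.

To row units: 0.124 m / 0.8 = 0.155, -0.0015 m / 0.8 = -0.0019.

```bash
echo '[{"pos": [0, -0.0019, 0.05], "aperture": 1}, {"pos": [0, -0.0019, 0.1], "aperture": 1}, {"pos": [0, -0.0019, 0.1375], "aperture": 1}, {"pos": [0, -0.0019, 0.155], "aperture": 1}, {"pos": [0, -0.0019, 0.155], "aperture": 1}, {"pos": [0, -0.0019, 0.155], "aperture": 0.5}, {"pos": [0, -0.0019, 0.155], "aperture": 0.3}, {"pos": [0, -0.0019, 0.155], "aperture": 0.2}, {"pos": [0, -0.0019, 0.155], "aperture": 0.1}, {"pos": [0, -0.0019, 0.155], "aperture": 0}]' > path.dat && python3 jog.py path.dat
echo '[{"aperture": 0}, {"aperture": 0}, {"aperture": 0}, {"aperture": 0}]' > path.dat && python3 jog.py path.dat
```

```text
time_s: 3.82
eef_pos: [0.4778, -0.1811, 0.138]
eef_rot: [0.001, 0.123, 0.992, 0.0]
wrist_force: [0.2, 0.9, 5.5]
opening: 0.238
grasp_force: 58.6
time_s: 4.32
eef_pos: [0.4778, -0.1811, 0.138]
eef_rot: [0.001, 0.123, 0.992, -0.0]
wrist_force: [0.1, 2.3, 5.7]
opening: 0.24
grasp_force: 58.6
```

```bash
echo '[{"pos": [0, 0, -0.0125], "aperture": 0}, {"pos": [0, 0, -0.025], "aperture": 0}, {"pos": [0, 0, -0.0438], "aperture": 0}, {"pos": [0, 0, -0.075], "aperture": 0}, {"pos": [0, 0, -0.125], "aperture": 0}, {"pos": [0, 0, -0.165], "aperture": 0}, {"pos": [0, 0, -0.165], "aperture": 0}, {"pos": [0, 0, -0.165], "aperture": 0}]' > path.dat && python3 jog.py path.dat
python3 - <<'E'
from h import *
import pickle
o=telemetry.get_obs();print(tool(np.array([.5285,.0958,.27])-o["eef_pos"]))
P={n:cams.camera_params(n) for n in("side","top")}; I={n:cams.camera(n) for n in P}
for n in I: cv2.imwrite(f"pics/{n}1.png",I[n])
x=o["eef_pos"]+[0,0,-.13]
for n in P: print(n,proj(P[n],x),proj(P[n],x+[0,0,.03]),proj(P[n],x+[0,0,.15]))
ps=proj(P["side"],x+[0,0,.07]).astype(int);pt=proj(P["top"],x+[0,0,.07]).astype(int)
f=lambda im,c:cv2.resize(im[c[1]-35:c[1]+35,c[0]-28:c[0]+28],None,fx=7,fy=7,interpolation=0)
cv2.imwrite("pics/c2.png",np.hstack([f(I["side"],ps),f(I["top"],pt)]));print(ps,pt)
E
```

```text
time_s: 5.32
eef_pos: [0.4768, -0.1808, 0.2685]
eef_rot: [-0.001, 0.123, 0.992, 0.0]
wrist_force: [0.3, 0.6, -1.3]
opening: 0.24
grasp_force: 58.8
[ 0.01715415  0.28089596 -0.0013616 ]
side [354.73894362 133.22371441] [354.94678824 124.65172446] [355.79971745  88.65177501]
top [437.14015711 272.79399239] [441.76175723 272.60193621] [464.3315215  271.66254105]
[355 112] [448 272]
```

View pics/c2.png

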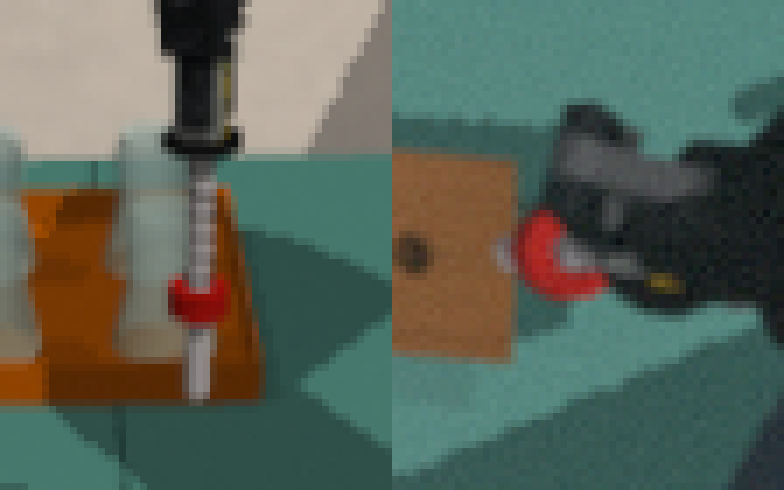

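The crop shows the gauge held upright: its tip is at side (355.4,133.9) and top (436,273), within 1 px of the prediction. The collar is low on the rod. I'm carrying it over the foot.

To row units: 0.281 m / 0.8 = 0.3513, 0.27 m / 0.8 = 0.3375.

```bash
echo '[{"pos": [0.005, 0.0625, 0], "aperture": 0}, {"pos": [0.01, 0.125, 0], "aperture": 0}, {"pos": [0.015, 0.1875, 0], "aperture": 0}, {"pos": [0.0188, 0.25, 0], "aperture": 0}, {"pos": [0.0213, 0.3125, 0], "aperture": 0}, {"pos": [0.0213, 0.3375, 0], "aperture": 0}, {"pos": [0.0213, 0.3513, 0], "aperture": 0}, {"pos": [0.0213, 0.3513, 0], "aperture": 0}, {"pos": [0.0213, 0.3513, 0.015], "aperture": 0}, {"pos": [0.0213, 0.3513, 0.015], "aperture": 0}]' > path.dat && python3 jog.py path.dat
python3 - <<'E'
from h import *
o=telemetry.get_obs(); print(o["eef_pos"],tool(np.array([.5285,.0958,.0])-o["eef_pos"]))
P={n:cams.camera_params(n) for n in("side","top","wrist")}; I={n:cams.camera(n) for n in P}
for n in I: cv2.imwrite(f"pics/{n}2.png",I[n])
x=o["eef_pos"]+[0,0,-.13]
out=[]
for n in P:
    c=proj(P[n],[.5285,.0958,.12]).astype(int);print(n,c,"tip",proj(P[n],x),"mouth",proj(P[n],[.5285,.0958,.11]))
    out.append(cv2.resize(I[n][c[1]-30:c[1]+30,c[0]-18:c[0]+18],None,fx=7,fy=7,interpolation=0))
cv2.imwrite("pics/c3.png",np.hstack(out))
E
```

```text
time_s: 6.68
eef_pos: [0.5282, 0.0947, 0.2556]
eef_rot: [-0.001, 0.123, 0.992, -0.0]
wrist_force: [-0.0, 0.3, -1.4]
opening: 0.242
grasp_force: 59.0
[0.52818175 0.09471532 0.25557964] [-0.00077597  0.00132915  0.25557751]
side [342 181] tip [342.26855163 179.95202045] mouth [342.11448716 185.00284089]
top [312 240] tip [312.73332342 240.68457197] mouth [312.29611365 241.17651195]
wrist [325 192] tip [324.42005882 193.9303307 ] mouth [325.76316066 189.32090438]
```

View pics/c3.png

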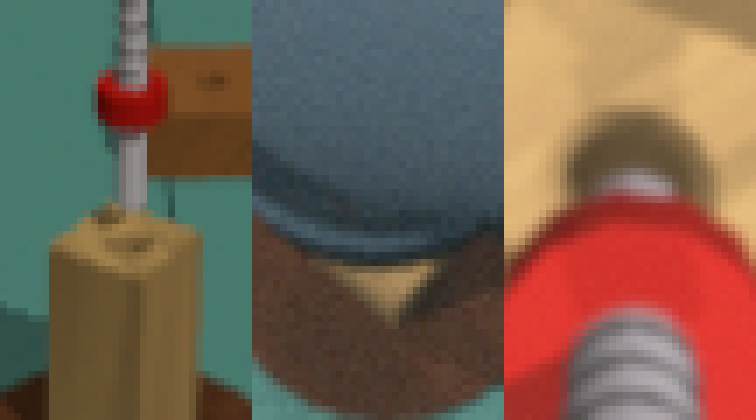

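The hole and tip are lined up within about 1 mm, with the rod slightly left of the hole centre in the wrist view. I'm correcting that and entering.

To row units: 0.026 m / 0.8 = 0.0325, 0.001 m / 0.8 = 0.0013.

```bash
echo '[{"pos": [-0.0006, 0.0013, 0], "aperture": 0}, {"pos": [-0.0006, 0.0013, 0.0063], "aperture": 0}, {"pos": [-0.0006, 0.0013, 0.0125], "aperture": 0}, {"pos": [-0.0006, 0.0013, 0.0175], "aperture": 0}, {"pos": [-0.0006, 0.0013, 0.0225], "aperture": 0}, {"pos": [-0.0006, 0.0013, 0.0275], "aperture": 0}, {"pos": [-0.0006, 0.0013, 0.0325], "aperture": 0}, {"pos": [-0.0006, 0.0013, 0.0325], "aperture": 0}]' > path.dat && python3 jog.py path.dat
python3 - <<'E'
from h import *
print(telemetry.get_obs()["wrist_force"])
P=cams.camera_params("side"); I=cams.camera("side");W=cams.camera("wrist")
c=(342,181);print(proj(P,[.5285,.0958,.11]))
f=lambda im,c:cv2.resize(im[c[1]-30:c[1]+30,c[0]-18:c[0]+18],None,fx=7,fy=7,interpolation=0)
cv2.imwrite("pics/c4.png",np.hstack([f(I,c),f(W,(325,192))]))
E
```

```text
time_s: 7.82
eef_pos: [0.5297, 0.0963, 0.2308]
eef_rot: [-0.0, 0.123, 0.992, -0.0]
wrist_force: [0.5, -1.1, -1.6]
opening: 0.24
grasp_force: 58.9
[ 0.52608448 -1.0655986  -1.59553526]
[342.11448716 185.00284089]
```

View pics/c4.png

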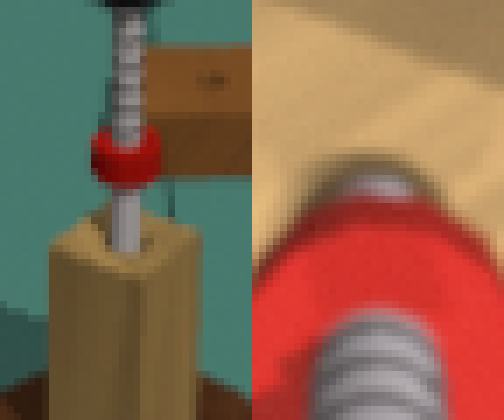

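The tip is inside the hole mouth in both views, slightly toward +x. I'm continuing slowly at about 12 mm/s and checking the force.

To row units: 0.015 m / 0.8 = 0.0188, 0.0135 m / 0.8 = 0.0169.

```bash
echo '[{"pos": [0.0013, 0, 0.0019], "aperture": 0}, {"pos": [0.0013, 0, 0.0038], "aperture": 0}, {"pos": [0.0013, 0, 0.0056], "aperture": 0}, {"pos": [0.0013, 0, 0.0075], "aperture": 0}, {"pos": [0.0013, 0, 0.0094], "aperture": 0}, {"pos": [0.0013, 0, 0.0113], "aperture": 0}, {"pos": [0.0013, 0, 0.0131], "aperture": 0}, {"pos": [0.0013, 0, 0.015], "aperture": 0}, {"pos": [0.0013, 0, 0.0169], "aperture": 0}, {"pos": [0.0013, 0, 0.0188], "aperture": 0}]' > path.dat && python3 jog.py path.dat
echo '[{"pos": [0, 0, 0.0019], "aperture": 0}, {"pos": [0, 0, 0.0038], "aperture": 0}, {"pos": [0, 0, 0.0056], "aperture": 0}, {"pos": [0, 0, 0.0075], "aperture": 0}, {"pos": [0, 0, 0.0094], "aperture": 0}, {"pos": [0, 0, 0.0113], "aperture": 0}, {"pos": [0, 0, 0.0131], "aperture": 0}, {"pos": [0, 0, 0.015], "aperture": 0}, {"pos": [0, 0, 0.0169], "aperture": 0}, {"pos": [0, 0, 0.0188], "aperture": 0}]' > path.dat && python3 jog.py path.dat
```

```text
time_s: 9.18
eef_pos: [0.529, 0.0967, 0.2162]
eef_rot: [0.0, 0.123, 0.992, -0.0]
wrist_force: [0.4, -2.9, 0.7]
opening: 0.235
grasp_force: 59.2
time_s: 10.42
eef_pos: [0.5289, 0.0967, 0.2012]
eef_rot: [0.0, 0.123, 0.992, -0.0]
wrist_force: [0.6, -3.4, 0.4]
opening: 0.234
grasp_force: 59.2
```

There is a side load of -3.4 N in y, so I'm easing the tool 1 mm toward -y and continuing.

To row units: 0.011 m / 0.8 = 0.0138, 0.0096 m / 0.8 = 0.012.

```bash
echo '[{"pos": [0, -0.0013, 0], "aperture": 0}, {"pos": [0, -0.0013, 0.0015], "aperture": 0}, {"pos": [0, -0.0013, 0.003], "aperture": 0}, {"pos": [0, -0.0013, 0.0045], "aperture": 0}, {"pos": [0, -0.0013, 0.006], "aperture": 0}, {"pos": [0, -0.0013, 0.0075], "aperture": 0}, {"pos": [0, -0.0013, 0.009], "aperture": 0}, {"pos": [0, -0.0013, 0.0105], "aperture": 0}, {"pos": [0, -0.0013, 0.012], "aperture": 0}, {"pos": [0, -0.0013, 0.0138], "aperture": 0}]' > path.dat && python3 jog.py path.dat
```

```text
time_s: 11.68
eef_pos: [0.529, 0.0959, 0.1913]
eef_rot: [0.0, 0.123, 0.992, 0.0]
wrist_force: [-1.7, -1.4, 6.3]
opening: 0.235
grasp_force: 59.7
```

To row units: 0.006 m / 0.8 = 0.0075, 0.005 m / 0.8 = 0.0063.

```bash
echo '[{"pos": [0, 0, 0.0013], "aperture": 0}, {"pos": [0, 0, 0.0025], "aperture": 0}, {"pos": [0, 0, 0.0038], "aperture": 0}, {"pos": [0, 0, 0.005], "aperture": 0}, {"pos": [0, 0, 0.0063], "aperture": 0}, {"pos": [0, 0, 0.0075], "aperture": 0}]' > path.dat && python3 jog.py path.dat
echo '[{"pos": [0, 0, 0.0009], "aperture": 0}, {"pos": [0, 0, 0.0018], "aperture": 0}, {"pos": [0, 0, 0.0026], "aperture": 0}, {"pos": [0, 0, 0.0035], "aperture": 0}]' > path.dat && python3 jog.py path.dat
echo '[{"pos": [0, 0, 0.0009], "aperture": 0}, {"pos": [0, 0, 0.0018], "aperture": 0}, {"pos": [0, 0, 0.0026], "aperture": 0}]' > path.dat && python3 jog.py path.dat
```

```text
time_s: 12.42
eef_pos: [0.529, 0.0959, 0.1852]
eef_rot: [0.0, 0.123, 0.992, 0.0]
wrist_force: [-0.7, 0.0, 5.2]
opening: 0.234
grasp_force: 59.7
time_s: 12.92
eef_pos: [0.529, 0.0959, 0.1824]
eef_rot: [0.0, 0.123, 0.992, 0.0]
wrist_force: [-1.5, -0.0, 6.2]
opening: 0.239
grasp_force: 59.7
time_s: 13.3
eef_pos: [0.529, 0.0959, 0.1803]
eef_rot: [0.0, 0.122, 0.992, 0.0]
wrist_force: [-0.8, -1.2, 6.1]
opening: 0.238
grasp_force: 59.7
```

```bash
cat > chk.py <<'E'
from bench import ctrl, cams, telemetry
import sys
o=telemetry.get_obs(); f=o["wrist_force"][2]; print("Z %.4f F %.1f"%(o["eef_pos"][2],f)); sys.exit(f>9)
E
c(){ python3 chk.py; }
( set -e; exec 3>&1
echo '[{"pos": [0, 0, 0.0004], "aperture": 0}, {"pos": [0, 0, 0.0005], "aperture": 0}]' > path.dat && python3 jog.py path.dat >/dev/null; c
echo '[{"pos": [0, 0, 0.0004], "aperture": 0}, {"pos": [0, 0, 0.0005], "aperture": 0}]' > path.dat && python3 jog.py path.dat >/dev/null; c
echo '[{"pos": [0, 0, 0.0004], "aperture": 0}, {"pos": [0, 0, 0.0005], "aperture": 0}]' > path.dat && python3 jog.py path.dat >/dev/null; c
echo '[{"pos": [0, 0, 0.0004], "aperture": 0}, {"pos": [0, 0, 0.0005], "aperture": 0}]' > path.dat && python3 jog.py path.dat >/dev/null; c
echo '[{"pos": [0, 0, 0.0004], "aperture": 0}, {"pos": [0, 0, 0.0005], "aperture": 0}]' > path.dat && python3 jog.py path.dat >/dev/null; c
echo '[{"pos": [0, 0, 0.0004], "aperture": 0}, {"pos": [0, 0, 0.0005], "aperture": 0}]' > path.dat && python3 jog.py path.dat >/dev/null; c
echo '[{"pos": [0, 0, 0.0004], "aperture": 0}, {"pos": [0, 0, 0.0005], "aperture": 0}]' > path.dat && python3 jog.py path.dat >/dev/null; c
echo '[{"pos": [0, 0, 0.0004], "aperture": 0}, {"pos": [0, 0, 0.0005], "aperture": 0}]' > path.dat && python3 jog.py path.dat >/dev/null; c
echo '[{"pos": [0, 0, 0.0004], "aperture": 0}, {"pos": [0, 0, 0.0005], "aperture": 0}]' > path.dat && python3 jog.py path.dat >/dev/null; c
echo '[{"pos": [0, 0, 0.0004], "aperture": 0}, {"pos": [0, 0, 0.0005], "aperture": 0}]' > path.dat && python3 jog.py path.dat >/dev/null; c
echo '[{"pos": [0, 0, 0.0004], "aperture": 0}, {"pos": [0, 0, 0.0005], "aperture": 0}]' > path.dat && python3 jog.py path.dat >/dev/null; c
echo '[{"pos": [0, 0, 0.0004], "aperture": 0}, {"pos": [0, 0, 0.0005], "aperture": 0}]' > path.dat && python3 jog.py path.dat >/dev/null; c
echo '[{"pos": [0, 0, 0.0004], "aperture": 0}, {"pos": [0, 0, 0.0005], "aperture": 0}]' > path.dat && python3 jog.py path.dat >/dev/null; c
echo '[{"pos": [0, 0, 0.0004], "aperture": 0}, {"pos": [0, 0, 0.0005], "aperture": 0}]' > path.dat && python3 jog.py path.dat >/dev/null; c
echo '[{"pos": [0, 0, 0.0004], "aperture": 0}, {"pos": [0, 0, 0.0005], "aperture": 0}]' > path.dat && python3 jog.py path.dat >/dev/null; c
echo '[{"pos": [0, 0, 0.0004], "aperture": 0}, {"pos": [0, 0, 0.0005], "aperture": 0}]' > path.dat && python3 jog.py path.dat >/dev/null; c
)
```

```text
Z 0.1799 F 5.5False
```

The check script's exit code was a numpy bool, which stopped the chain early. I'm fixing that and continuing.

To row units: 0.0005 m / 0.8 = 0.0006, 0.0003 m / 0.8 = 0.0004.

```bash
sed -i 's/sys.exit(f>9)/sys.exit(int(f>9))/' chk.py
c(){ python3 chk.py; }
( set -e
echo '[{"pos": [0, 0, 0.0004], "aperture": 0}, {"pos": [0, 0, 0.0006], "aperture": 0}]' > path.dat && python3 jog.py path.dat >/dev/null; c
echo '[{"pos": [0, 0, 0.0004], "aperture": 0}, {"pos": [0, 0, 0.0006], "aperture": 0}]' > path.dat && python3 jog.py path.dat >/dev/null; c
echo '[{"pos": [0, 0, 0.0004], "aperture": 0}, {"pos": [0, 0, 0.0006], "aperture": 0}]' > path.dat && python3 jog.py path.dat >/dev/null; c
echo '[{"pos": [0, 0, 0.0004], "aperture": 0}, {"pos": [0, 0, 0.0006], "aperture": 0}]' > path.dat && python3 jog.py path.dat >/dev/null; c
echo '[{"pos": [0, 0, 0.0004], "aperture": 0}, {"pos": [0, 0, 0.0006], "aperture": 0}]' > path.dat && python3 jog.py path.dat >/dev/null; c
echo '[{"pos": [0, 0, 0.0004], "aperture": 0}, {"pos": [0, 0, 0.0006], "aperture": 0}]' > path.dat && python3 jog.py path.dat >/dev/null; c
echo '[{"pos": [0, 0, 0.0004], "aperture": 0}, {"pos": [0, 0, 0.0006], "aperture": 0}]' > path.dat && python3 jog.py path.dat >/dev/null; c
echo '[{"pos": [0, 0, 0.0004], "aperture": 0}, {"pos": [0, 0, 0.0006], "aperture": 0}]' > path.dat && python3 jog.py path.dat >/dev/null; c
echo '[{"pos": [0, 0, 0.0004], "aperture": 0}, {"pos": [0, 0, 0.0006], "aperture": 0}]' > path.dat && python3 jog.py path.dat >/dev/null; c
echo '[{"pos": [0, 0, 0.0004], "aperture": 0}, {"pos": [0, 0, 0.0006], "aperture": 0}]' > path.dat && python3 jog.py path.dat >/dev/null; c
echo '[{"pos": [0, 0, 0.0004], "aperture": 0}, {"pos": [0, 0, 0.0006], "aperture": 0}]' > path.dat && python3 jog.py path.dat >/dev/null; c
echo '[{"pos": [0, 0, 0.0004], "aperture": 0}, {"pos": [0, 0, 0.0006], "aperture": 0}]' > path.dat && python3 jog.py path.dat >/dev/null; c
echo '[{"pos": [0, 0, 0.0004], "aperture": 0}, {"pos": [0, 0, 0.0006], "aperture": 0}]' > path.dat && python3 jog.py path.dat >/dev/null; c
echo '[{"pos": [0, 0, 0.0004], "aperture": 0}, {"pos": [0, 0, 0.0006], "aperture": 0}]' > path.dat && python3 jog.py path.dat >/dev/null; c
echo '[{"pos": [0, 0, 0.0004], "aperture": 0}, {"pos": [0, 0, 0.0006], "aperture": 0}]' > path.dat && python3 jog.py path.dat >/dev/null; c
echo '[{"pos": [0, 0, 0.0004], "aperture": 0}, {"pos": [0, 0, 0.0006], "aperture": 0}]' > path.dat && python3 jog.py path.dat >/dev/null; c
echo '[{"pos": [0, 0, 0.0004], "aperture": 0}, {"pos": [0, 0, 0.0006], "aperture": 0}]' > path.dat && python3 jog.py path.dat >/dev/null; c
echo '[{"pos": [0, 0, 0.0004], "aperture": 0}, {"pos": [0, 0, 0.0006], "aperture": 0}]' > path.dat && python3 jog.py path.dat >/dev/null; c
echo '[{"pos": [0, 0, 0.0004], "aperture": 0}, {"pos": [0, 0, 0.0006], "aperture": 0}]' > path.dat && python3 jog.py path.dat >/dev/null; c
echo '[{"pos": [0, 0, 0.0004], "aperture": 0}, {"pos": [0, 0, 0.0006], "aperture": 0}]' > path.dat && python3 jog.py path.dat >/dev/null; c
echo '[{"pos": [0, 0, 0.0004], "aperture": 0}, {"pos": [0, 0, 0.0006], "aperture": 0}]' > path.dat && python3 jog.py path.dat >/dev/null; c
echo '[{"pos": [0, 0, 0.0004], "aperture": 0}, {"pos": [0, 0, 0.0006], "aperture": 0}]' > path.dat && python3 jog.py path.dat >/dev/null; c
echo '[{"pos": [0, 0, 0.0004], "aperture": 0}, {"pos": [0, 0, 0.0006], "aperture": 0}]' > path.dat && python3 jog.py path.dat >/dev/null; c
echo '[{"pos": [0, 0, 0.0004], "aperture": 0}, {"pos": [0, 0, 0.0006], "aperture": 0}]' > path.dat && python3 jog.py path.dat >/dev/null; c
)
```

```text
Z 0.1794 F 4.8
Z 0.1789 F 5.8
Z 0.1784 F 5.4
Z 0.1779 F 5.5
Z 0.1774 F 5.4
Z 0.1769 F 6.0
Z 0.1764 F 5.7
Z 0.1759 F 5.2
Z 0.1754 F 6.2
Z 0.1749 F 5.5
Z 0.1744 F 5.3
Z 0.1739 F 6.1
Z 0.1734 F 5.6
Z 0.1729 F 5.5
Z 0.1724 F 5.2
Z 0.1719 F 6.1
Z 0.1714 F 5.4
Z 0.1709 F 5.3
Z 0.1704 F 5.2
Z 0.1699 F 5.2
Z 0.1693 F 5.2
Z 0.1689 F 4.8
Z 0.1684 F 6.3
Z 0.1679 F 5.7
```

To row units: 0.0005 m / 0.8 = 0.0006, 0.0003 m / 0.8 = 0.0004.

```bash
c(){ python3 chk.py; }
( set -e
echo '[{"pos": [0, 0, 0.0004], "aperture": 0}, {"pos": [0, 0, 0.0006], "aperture": 0}]' > path.dat && python3 jog.py path.dat >/dev/null; c
echo '[{"pos": [0, 0, 0.0004], "aperture": 0}, {"pos": [0, 0, 0.0006], "aperture": 0}]' > path.dat && python3 jog.py path.dat >/dev/null; c
echo '[{"pos": [0, 0, 0.0004], "aperture": 0}, {"pos": [0, 0, 0.0006], "aperture": 0}]' > path.dat && python3 jog.py path.dat >/dev/null; c
echo '[{"pos": [0, 0, 0.0004], "aperture": 0}, {"pos": [0, 0, 0.0006], "aperture": 0}]' > path.dat && python3 jog.py path.dat >/dev/null; c
echo '[{"pos": [0, 0, 0.0004], "aperture": 0}, {"pos": [0, 0, 0.0006], "aperture": 0}]' > path.dat && python3 jog.py path.dat >/dev/null; c
echo '[{"pos": [0, 0, 0.0004], "aperture": 0}, {"pos": [0, 0, 0.0006], "aperture": 0}]' > path.dat && python3 jog.py path.dat >/dev/null; c
echo '[{"pos": [0, 0, 0.0004], "aperture": 0}, {"pos": [0, 0, 0.0006], "aperture": 0}]' > path.dat && python3 jog.py path.dat >/dev/null; c
echo '[{"pos": [0, 0, 0.0004], "aperture": 0}, {"pos": [0, 0, 0.0006], "aperture": 0}]' > path.dat && python3 jog.py path.dat >/dev/null; c
echo '[{"pos": [0, 0, 0.0004], "aperture": 0}, {"pos": [0, 0, 0.0006], "aperture": 0}]' > path.dat && python3 jog.py path.dat >/dev/null; c
echo '[{"pos": [0, 0, 0.0004], "aperture": 0}, {"pos": [0, 0, 0.0006], "aperture": 0}]' > path.dat && python3 jog.py path.dat >/dev/null; c
echo '[{"pos": [0, 0, 0.0004], "aperture": 0}, {"pos": [0, 0, 0.0006], "aperture": 0}]' > path.dat && python3 jog.py path.dat >/dev/null; c
echo '[{"pos": [0, 0, 0.0004], "aperture": 0}, {"pos": [0, 0, 0.0006], "aperture": 0}]' > path.dat && python3 jog.py path.dat >/dev/null; c
echo '[{"pos": [0, 0, 0.0004], "aperture": 0}, {"pos": [0, 0, 0.0006], "aperture": 0}]' > path.dat && python3 jog.py path.dat >/dev/null; c
echo '[{"pos": [0, 0, 0.0004], "aperture": 0}, {"pos": [0, 0, 0.0006], "aperture": 0}]' > path.dat && python3 jog.py path.dat >/dev/null; c
echo '[{"pos": [0, 0, 0.0004], "aperture": 0}, {"pos": [0, 0, 0.0006], "aperture": 0}]' > path.dat && python3 jog.py path.dat >/dev/null; c
echo '[{"pos": [0, 0, 0.0004], "aperture": 0}, {"pos": [0, 0, 0.0006], "aperture": 0}]' > path.dat && python3 jog.py path.dat >/dev/null; c
echo '[{"pos": [0, 0, 0.0004], "aperture": 0}, {"pos": [0, 0, 0.0006], "aperture": 0}]' > path.dat && python3 jog.py path.dat >/dev/null; c
echo '[{"pos": [0, 0, 0.0004], "aperture": 0}, {"pos": [0, 0, 0.0006], "aperture": 0}]' > path.dat && python3 jog.py path.dat >/dev/null; c
echo '[{"pos": [0, 0, 0.0004], "aperture": 0}, {"pos": [0, 0, 0.0006], "aperture": 0}]' > path.dat && python3 jog.py path.dat >/dev/null; c
echo '[{"pos": [0, 0, 0.0004], "aperture": 0}, {"pos": [0, 0, 0.0006], "aperture": 0}]' > path.dat && python3 jog.py path.dat >/dev/null; c
echo '[{"pos": [0, 0, 0.0004], "aperture": 0}, {"pos": [0, 0, 0.0006], "aperture": 0}]' > path.dat && python3 jog.py path.dat >/dev/null; c
echo '[{"pos": [0, 0, 0.0004], "aperture": 0}, {"pos": [0, 0, 0.0006], "aperture": 0}]' > path.dat && python3 jog.py path.dat >/dev/null; c
echo '[{"pos": [0, 0, 0.0004], "aperture": 0}, {"pos": [0, 0, 0.0006], "aperture": 0}]' > path.dat && python3 jog.py path.dat >/dev/null; c
echo '[{"pos": [0, 0, 0.0004], "aperture": 0}, {"pos": [0, 0, 0.0006], "aperture": 0}]' > path.dat && python3 jog.py path.dat >/dev/null; c
echo '[{"pos": [0, 0, 0.0004], "aperture": 0}, {"pos": [0, 0, 0.0006], "aperture": 0}]' > path.dat && python3 jog.py path.dat >/dev/null; c
echo '[{"pos": [0, 0, 0.0004], "aperture": 0}, {"pos": [0, 0, 0.0006], "aperture": 0}]' > path.dat && python3 jog.py path.dat >/dev/null; c
echo '[{"pos": [0, 0, 0.0004], "aperture": 0}, {"pos": [0, 0, 0.0006], "aperture": 0}]' > path.dat && python3 jog.py path.dat >/dev/null; c
echo '[{"pos": [0, 0, 0.0004], "aperture": 0}, {"pos": [0, 0, 0.0006], "aperture": 0}]' > path.dat && python3 jog.py path.dat >/dev/null; c
)
```

```text
Z 0.1673 F 4.9
Z 0.1668 F 5.4
Z 0.1663 F 5.2
Z 0.1658 F 5.3
Z 0.1653 F 5.7
Z 0.1648 F 5.0
Z 0.1643 F 6.7
Z 0.1638 F 5.3
Z 0.1633 F 6.1
Z 0.1628 F 4.5
Z 0.1623 F 5.6
Z 0.1618 F 4.7
Z 0.1613 F 4.5
Z 0.1608 F 5.7
Z 0.1603 F 5.0
Z 0.1598 F 5.8
Z 0.1593 F 5.3
Z 0.1588 F 5.4
Z 0.1583 F 4.4
Z 0.1578 F 4.8
Z 0.1573 F 5.4
Z 0.1568 F 4.6
Z 0.1563 F 4.6
Z 0.1558 F 6.3
Z 0.1553 F 5.2
Z 0.1548 F 5.1
Z 0.1544 F 6.1
Z 0.1544 F 8.3
```

Z has stopped and the force is rising, so this looks like the bottom. I'm confirming with a few tiny steps.

To row units: 0.0003 m / 0.8 = 0.0004, 0.0001 m / 0.8 = 0.0001.

```bash
( set -e
echo '[{"pos": [0, 0, 0.0001], "aperture": 0}, {"pos": [0, 0, 0.0004], "aperture": 0}]' > path.dat && python3 jog.py path.dat >/dev/null; python3 chk.py
echo '[{"pos": [0, 0, 0.0001], "aperture": 0}, {"pos": [0, 0, 0.0004], "aperture": 0}]' > path.dat && python3 jog.py path.dat >/dev/null; python3 chk.py
echo '[{"pos": [0, 0, 0.0001], "aperture": 0}, {"pos": [0, 0, 0.0004], "aperture": 0}]' > path.dat && python3 jog.py path.dat >/dev/null; python3 chk.py
)
```

```text
Z 0.1543 F 10.2
```

The bottom is reached: the force climbs with no motion. I'm holding, releasing, then retracting straight up.

To row units: -0.14 m / 0.8 = -0.175, -0.1 m / 0.8 = -0.125.

```bash
echo '[{"aperture": 0}, {"aperture": 0}, {"aperture": 0.3}, {"aperture": 0.4}, {"aperture": 0.7}, {"aperture": 0.8}, {"aperture": 0.8}, {"aperture": 0.8}]' > path.dat && python3 jog.py path.dat
echo '[{"pos": [0, 0, -0.0125], "aperture": 0.8}, {"pos": [0, 0, -0.0375], "aperture": 0.8}, {"pos": [0, 0, -0.075], "aperture": 0.8}, {"pos": [0, 0, -0.125], "aperture": 0.8}, {"pos": [0, 0, -0.175], "aperture": 0.8}, {"pos": [0, 0, -0.175], "aperture": 0.8}, {"pos": [0.125, 0, -0.175], "aperture": 0.8}, {"pos": [0.125, 0, -0.175], "aperture": 0.8}, {"pos": [0.125, 0, -0.175], "aperture": 0.8}]' > path.dat && python3 jog.py path.dat
python3 - <<'E'
from h import *
P=cams.camera_params("side"); I=cams.camera("side");T=cams.camera("top")
for X in([.5285,.0958,.024],[.5285,.0958,.183]):print(proj(P,X))
f=lambda im,c:cv2.resize(im[c[1]-50:c[1]+50,c[0]-60:c[0]+60],None,fx=5,fy=5,interpolation=0)[:,:]
cv2.imwrite("pics/c5.png",f(I,(342,180))); cv2.imwrite("pics/t5.png",T)
y=blob(mask(I,(20,120,100),(35,255,255),(315,130,370,200)));Y=blob(mask(T,(20,120,100),(35,255,255),(285,215,345,265)));print(y,Y)
if y and Y: print(two(P,y[0],cams.camera_params("top"),Y[0]))
t0=cv2.imread("pics/top0.png"); 
for n,(lo,hi,b) in {"bowl":((50,100,20),(80,255,160),(405,155,460,210))}.items(): print(n,blob(mask(t0,lo,hi,b))[0],blob(mask(T,lo,hi,b))[0])
E
```

```text
time_s: 27.8
eef_pos: [0.5287, 0.0957, 0.1527]
eef_rot: [-0.0, 0.123, 0.992, 0.0]
wrist_force: [0.4, -0.2, -0.4]
opening: 0.797
grasp_force: 0.0
time_s: 28.92
eef_pos: [0.4297, 0.1208, 0.2923]
eef_rot: [-0.0, 0.122, 0.993, 0.0]
wrist_force: [-0.4, -0.3, 0.4]
opening: 0.798
grasp_force: 0.0
[341.81732813 210.74968154]
[342.37288489 161.75324796]
(array([342.2244898 , 166.53061224]), array([339, 160,   8,  14,  98], dtype=int32)) (array([311.88118812, 237.55445545]), array([307, 232,  11,  12, 101], dtype=int32))
(array([0.52964906, 0.09664059, 0.16893779]), np.float64(0.0017096749430537143))
bowl [431.15312233 182.49272883] [430.97157623 182.61757106]
```

View pics/c5.png

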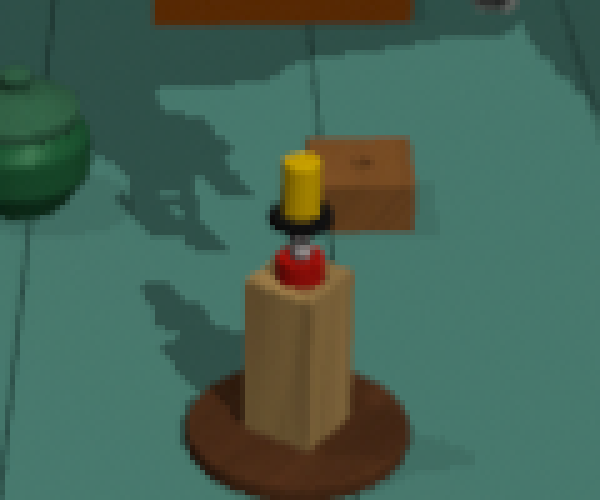

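The gauge stands upright in the hole with its grip at side (342,167). The red collar rests on the rim, the gripper is clear, and the bowl has not moved.

```bash
python3 -c "
from bench import ctrl, cams, telemetry
print(ctrl.hand_in())"
```

```text
the job is handed in; nothing more can be done
None
```

The gauge is standing upright on the bottom of the hole with its collar on the rim. The hole measures about 86 mm deep by the arm's reading, and the collar marks the depth on the rod. The job is handed in; no verdict came back.

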